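Put the light-sensitive liquid away in its two-part pot

ROBOT

A 6-joint arm with a two-finger parallel gripper is mounted at the origin on a cart in front of the work surface, level with it; the furniture and walls round the work are solid. World frame = base frame: x ahead of the robot, y to its left, z up, the work surface at z = 0. Lengths are in m, angles in rad, forces in N, time in s.
With the tool pointing down it reaches from about 0.325 to 0.9 m from the base axis. Payload 6.1 kg.
Tool frame: the origin (TCP) lies midway between the tips of the shut fingers; the grasp point (between the pads) lies 19 mm behind it; z points along the fingers, y is the line along which they close (so a half turn about z gives the same grasp; the last joint's range is limited). The gripper opens to 85 mm and grips with 20 to 120 N. Pads are 22 mm wide; open, the fingers measure 114 mm over their backs; the gripper's body (76 mm by 85 mm) begins 54 mm behind the grasp point. The pads swing forward as they close: fully open they stand 13 mm farther back than shut.
Start: joints at [0.976, 0.22, 1.526, -0, 1.395, -0.126], TCP at [0.282, 0.558, 0.201] pointing down, gripper open.
Joint ranges: [-2.98, 2.98], [-0.91, 2.08], [0.09, 2.57], [-1.24, 4.39], [0.2, 2.65], [-2.68, 2.68]. Speed limits (rad/s): [2.57, 2.57, 3.01, 3.14, 3.14, 3.14].

INTERFACE

Orientations are given as a 3x3 rotation matrix whose columns are the frame's x, y, z axes.
In Python, from plant import telemetry, viewer, robot gives the robot as it stands.
- The arm moves only by the tool move_arm, never from a script. Its argument "moves" is text: rows parted by semicolons, each of 5 numbers parted by spaces: the finger opening in mm, from 0 to 85.4, then the shift along the world's x, y, z in mm, then the turn about the world's z in degrees. In form: gripper dx dy dz spin; .... A call has 1 to 20 rows; each row is the pose to reach, as a shift and turn from the pose commanded when the call began; what a row does not reach only later rows make up. A row lasts 1/12 s, in which the tool goes at most 41.7 mm and 7.16 degrees, less where a joint would pass 70% of its speed; a pose out of reach is approached as far as the arm can. A call with a gripper value outside its range is refused whole. The fingers move at their own pace and stop on an object; the grip force is fixed at half the most. Time passes only in rows, so rows that repeat a pose let the fingers close. It gives the time, the measured TCP pose, the force, the opening and the grip force at its end, in the units of the state.
- telemetry.state(): the state, without advancing time (a new reading comes with each control period).
- viewer.read_camera(name): name is "side" or "top"; returns (picture, depth): 420x560x3 uint8, red, green, blue; 420x560 float32, m along the optical axis (not along the pixel's ray), 0 where there is no reading.
- viewer.camera_params(name): a dict with "mtx" (3x3 intrinsics, pixels), "R" (3x3) and "t" (3): a world point X has camera coordinates R X + t. Camera axes: x right, y down, z forward; pixel columns grow to the right and rows downward; lengths in m; the calibration is good to about 2 mm. A picture is of the moment at which its call begins. camera_params takes no time and is no camera call.
- robot.close_job(): hands the job in; it is judged then, once.
The state is a dict: "clock": time; "joint_pos": joint angles; "qd": joint speeds; "effort": joint torques, N m; "tool_pos": TCP position; "tool_rot": TCP orientation; "contact_force": force on the tool from outside, world axes, zero at the start; "wrist_torque": the same for the moment, N m; "width": opening from 0.0 (shut) to 1.0 (fully open); "gripper_force": force on a finger pad.
Only numpy, scipy, OpenCV 4.12 (cv2) and the standard library are available. Lean on these libraries where they do the work, as an engineer would, in place of code of your own. Each camera call takes 0.05 s, during which the arm holds its last target. There are 200 camera calls.

TASK

Put the amber bottle of light-curing liquid away in the dark, building the stack from the bottom up on the round cork pad (not the black rubber one): first centre the blue pot on the pad, mouth up; then stand the amber bottle upright inside it; then close it with the orange cover pot, mouth down over the bottle, its rim squarely on the blue rim; last lay the round grey tin flat and centred on top, lid up. Let go of everything and leave the green-capped bottle and the powder jar where they stand.

Things in the scene. Friction and masses are not known exactly. Their poses are not given: they have to be found in the camera images.
- cork_pad: Target: round brown cork pad, 90 mm across, 4 mm thick, fixed on the worktop (whose right-hand part, y < -0.055, is 2 mm higher than the left). Origin: centre of its underside; its top is 4 mm above the origin and 4 mm (right-hand part) or 6 mm (left-hand part) above the worktop beside it. z up.
- rubber_pad: The wrong pad: round black rubber pad, 90 mm across, 4 mm thick, fixed. Origin: centre of its underside. Besides: a curing lamp about 0.2 m tall stands behind the middle of the work area, at x > 0.55 and y from -0.25 to 0.08: carry things past in front of it, at x < 0.48.
- lower_pot: Blue plastic round pot, open at the top (mouth up), loose, 60 g: outside diameter 62 mm with straight upright sides (the outer edge of its bottom is chamfered 3 mm), 28 mm high, wall 6.5 mm (inside diameter 49 mm), floor 5 mm thick. Origin: centre of its underside; z points up to the mouth; rim at z = 28 mm, inner floor at z = 5 mm.
- amber_bottle: Brown amber glass bottle with a white ribbed cap and a pale label, 53 mm tall, 30 g, standing upright, loose: glass body 27 mm across up to z = 34 mm, cap 20 mm across from there to z = 53 mm. Origin: centre of its underside; z up. Standing in the blue pot, its top 30 mm are clear of the rim, so grip it by the cap.
- cover_pot: Orange plastic round pot, standing mouth down (looks like a closed cylinder from above), loose, 80 g: outside diameter 62 mm with straight upright sides (top edge chamfered 3 mm), 45 mm high, wall 6.5 mm (inside diameter 49 mm), its closed end 5 mm thick. Origin: centre of the rim plane, at the bottom as it stands; z points up to the closed end, whose flat outside is at z = 45 mm.
- tin: Round light-grey metal wax tin, 64 mm across, 22 mm high, 60 g, lid up, loose. The lid (z = 13 to 22 mm) is the widest part, the body below it 62 mm. Origin: centre of its underside; z up.
- green_bottle: Bystander, to be left alone: small bottle with a green cap, 21 mm across, 48 mm tall, upright, loose. Origin: centre of its underside.
- powder_jar: Bystander, to be left alone: pink and white powder jar with a ribbed white lid, 46 mm across, 58 mm tall, upright, loose. Origin: centre of its underside.
There are look-alikes about, which are no part of the job. Several things have the shape of the tin; the one meant has the colours described above.

How it is judged:
By the outcome, as a careful person would: the job done as asked, in the order asked, and still so for the second after the job is handed in, with the robot touching nothing.
It also fails if it takes over 128 s, if anything falls off the work surface, if the arm or the gripper's body presses on something with over 40 N, if the wrist force passes 120 N, or if a joint passes its speed limit or range.

## Working session

There is one attempt and no reset: what is moved stays moved. The work goes in short steps, Python scripts to look and compute and a tool call to move; the robot and the scene stay as the last step left them, time stands still between calls to the robot, and variables do not carry over. Pictures are saved under pics/ and viewed, at most 14 in all, crops included, and the job is handed in when it is done.

Besides the shell and the picture viewer there is one more tool, called as a command line: name --argument value ..., lists and objects as JSON in quotes. move_arm: Moves the arm, as the interface text tells. Its arguments: {"type":"object","properties":{"moves":{"type":"string"}},"required":["moves"]}

```bash
ls; mkdir -p pics
cat > h.py <<'E'
import numpy as np, cv2
from plant import telemetry, viewer, robot
def grab(n):
    im,d=viewer.read_camera(n); return im.copy(),d.copy(),viewer.camera_params(n)
def save(n,im): cv2.imwrite('pics/'+n,im[:,:,::-1])
def cloud(d,p):
    K=np.array(p['mtx']);R=np.array(p['R']);t=np.array(p['t'])
    v,u=np.indices(d.shape)
    c=np.stack([(u-K[0,2])/K[0,0]*d,(v-K[1,2])/K[1,1]*d,d],-1)
    return (c-t)@R
def ray(u,v,z,p):
    K=np.array(p['mtx']);R=np.array(p['R']);t=np.array(p['t'])
    o=-R.T@t; r=R.T@np.array([(u-K[0,2])/K[0,0],(v-K[1,2])/K[1,1],1])
    return o+r*(z-o[2])/r[2]
E
python3 - <<'E'
from h import *
for n in('top','side'):
    im,d,p=grab(n); save(n+'0.png',im); np.savez(n+'0.npz',im=im,d=d)
    R=np.array(p['R']);print(n,-R.T@np.array(p['t']),R[2],np.array(p['mtx'])[0,0])
print(telemetry.state())
E
```

```text
pics
top [ 0.32263847 -0.03977741  1.284295  ] [ 0.161249   -0.01162123 -0.98684533] 470.6747380306745
side [-0.18358531  1.00946788  0.50678019] [ 0.50874036 -0.78582609 -0.3516541 ] 520.8632162659865
{'clock': 0.1, 'joint_pos': array([ 9.75913612e-01,  2.21167838e-01,  1.52749368e+00, -3.94869938e-06,
        1.39470799e+00, -1.26117318e-01]), 'qd': array([-0.00027314, -0.00213604, -0.00143808,  0.00260009,  0.00038335,
        0.0007346 ]), 'effort': array([ 1.06321386e-03, -4.98243177e+01, -3.90547657e+01, -2.58019591e-04,
        5.66137751e-03, -1.37497501e-06]), 'tool_pos': array([0.28204133, 0.5570713 , 0.20009754]), 'tool_rot': array([[-8.92126949e-01,  4.51783712e-01, -9.92547447e-04],
       [ 4.51784749e-01,  8.92125758e-01, -1.47379093e-03],
       [ 2.19642409e-04, -1.76322640e-03, -9.99998421e-01]]), 'contact_force': array([-0.3560127 ,  0.29796249, -1.6126714 ]), 'wrist_torque': array([-0.03687779,  0.02327933,  0.03491458]), 'gripper_force': 0.0, 'width': 0.9985860127408688}
```

View pics/top0.png

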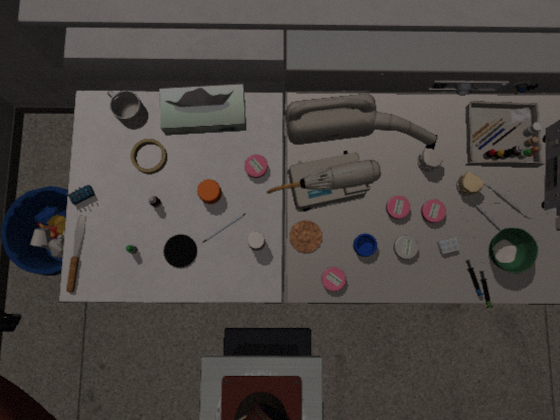

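View pics/side0.png

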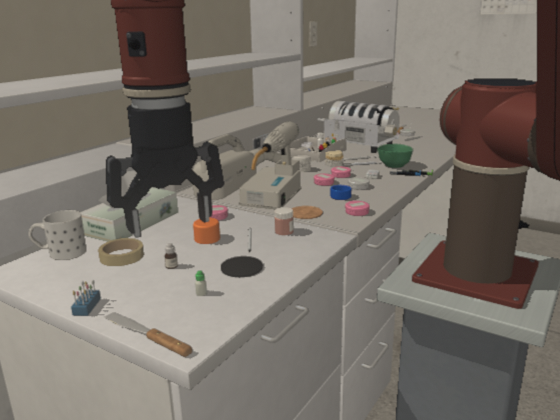

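The top view shows these candidates:
- **Tin shape:** grey (406,247), and pink (256,166), (333,279), (398,208), (433,211). Grey fits the description.
- **Pads:** cork (306,237), black rubber (180,250).
- **Pots and bottles:** blue pot (365,245), orange cover (209,191), amber bottle (155,201), green-capped bottle (131,249), powder jar (257,240). There are other cream/white things at (432,155) and (470,183).

Next I'll check the key ones in one enlarged crop and measure them.

Run:
```python
from h import *
t=np.load('top0.npz');s=np.load('side0.npz');im=t['im'];sd=s['im']
cr=lambda I,u,v,w,h,W,H:cv2.resize(I[v:v+h,u:u+w],(W,H),interpolation=cv2.INTER_CUBIC)
a=cr(im,110,140,120,130,400,300);b=cr(im,290,200,170,100,400,300)
c=cr(sd,140,190,170,120,400,300);e=cr(sd,290,150,120,80,400,300)
save('crop1.png',np.vstack([np.hstack([a,b]),np.hstack([c,e])]))
p=viewer.camera_params('top');d=t['d'];P=cloud(d,p)
hsv=cv2.cvtColor(im,cv2.COLOR_RGB2HSV)
for n,(u,v) in dict(cork=(306,237),rub=(180,250),blue=(365,245),orange=(209,191),amber=(155,201),green=(131,249),jar=(257,240),tin=(406,247)).items():
    print(n,hsv[v,u],P[v,u].round(4))
for y in(0.3,0.1,0,-.1,-.3): 
    m=(abs(P[...,1]-y)<.02)&(P[...,0]>.3)&(P[...,0]<.55)&(abs(P[...,2])<.015)
    print(y,np.median(P[...,2][m]))
```

```text
cork [ 12 142  97] [ 0.4666 -0.1157  0.0012]
rub [ 12 255   5] [0.4288 0.2266 0.0046]
blue [111 207  80] [ 0.4449 -0.276   0.0083]
orange [ 11 199 122] [0.5854 0.1478 0.0395]
amber [18 25 52] [0.5565 0.2908 0.0422]
green [ 67 173  34] [0.4276 0.3476 0.0418]
jar [ 17  29 125] [0.4518 0.0159 0.0565]
tin [ 30  23 109] [ 0.4387 -0.3838  0.0228]
0.3 -0.00041485729129981806
0.1 -0.0004594074870825246
0 -0.000618174059637404
-0.1 0.0025519246292269085
-0.3 0.0014796682990562264
```

View pics/crop1.png

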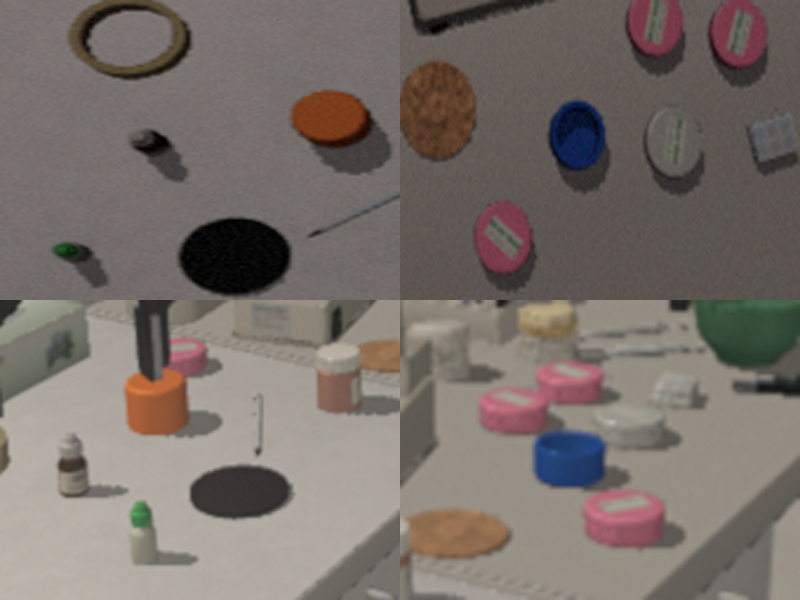

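The crop confirms the amber bottle (dark glass, white cap, pale label), the only grey tin beside the blue pot, and the cork pad left of the pot. Next I'll measure the centres precisely.

```bash
cat >> h.py <<'E'
from scipy.optimize import least_squares
def colmask(im,name):
    h=cv2.cvtColor(im,cv2.COLOR_RGB2HSV)
    lo,hi=dict(cork=((5,70,55),(22,200,255)),blue=((100,120,25),(125,255,255)),orange=((4,190,50),(18,255,255)))[name]
    return cv2.inRange(h,lo,hi)
def circ(mask,uv,z,r,p,fit_all=False):
    """centre of disc of radius r at height z from far-side contour of the blob nearest uv"""
    cs,_=cv2.findContours(mask,cv2.RETR_EXTERNAL,cv2.CHAIN_APPROX_NONE)
    cs=[c for c in cs if cv2.contourArea(c)>15]
    c=max(cs,key=lambda c:cv2.pointPolygonTest(c,uv,True))
    c=cv2.convexHull(c)[:,0].astype(float)
    q=np.array([ray(u,v,z,p)[:2] for u,v in c])
    R=np.array(p['R']);o=(-R.T@np.array(p['t']))[:2]
    m=q.mean(0)
    px=.0012 # half pixel
    for _ in range(4):
        dirn=(m-o)/np.linalg.norm(m-o)
        k=q if fit_all else q[(q-m)@dirn>0]
        f=least_squares(lambda a:np.hypot(*(k-a).T)-(r-px),m,loss='soft_l1',f_scale=.001)
        m=f.x
    return m,1e3*np.sqrt(np.mean(f.fun**2)),len(k)
E
python3 - <<'E'
from h import *
t=np.load('top0.npz');im=t['im'];d=t['d'];p=viewer.camera_params('top');P=cloud(d,p)
def hm(z): return ((P[...,2]>z)&(d>0)).astype(np.uint8)*255
np.set_printoptions(precision=4,suppress=True)
print('cork',*circ(colmask(im,'cork'),(306,237),.006,.045,p,True))
print('blue c',*circ(colmask(im,'blue'),(365,245),.030,.031,p))
print('blue d',*circ(hm(.012),(365,245),.030,.031,p))
print('orange c',*circ(colmask(im,'orange'),(209,191),.045,.030,p))
print('orange d',*circ(hm(.02),(209,191),.045,.0305,p))
print('tin d',*circ(hm(.010),(406,247),.024,.032,p))
print('amber d',*circ(hm(.025),(155,201),.053,.010,p))
m=(P[...,0]>.45)&(P[...,0]<.7)&(abs(P[...,1]+.1)<.2)&(P[...,2]>.03)&(P[...,2]<.4)
for x0 in np.arange(.45,.62,.02):
    k=m&(abs(P[...,0]-x0)<.01); print(x0.round(2),k.sum(),P[k].max(0) if k.any() else '',P[k].min(0) if k.any() else '')
E
```

```text
cork [ 0.469  -0.1134] 0.9683259189555814 23
blue c [ 0.4439 -0.2729] 0.30348044495702353 8
blue d [ 0.4442 -0.2722] 0.19443553040031883 8
orange c [0.587  0.1487] 0.45082681287279724 9
orange d [0.5868 0.1512] 0.514994662273673 8
tin d [ 0.439  -0.3839] 0.11598421122990941 7
amber d [0.5592 0.2984] 0.5674339450228452 5
0.45 71 [0.46   0.0421 0.0615] [ 0.4505 -0.2985  0.0319]
0.47 80 [0.4728 0.0398 0.0624] [ 0.46   -0.2934  0.0302]
0.49 0  
0.51 0  
0.53 19 [ 0.5399 -0.1027  0.0449] [ 0.5337 -0.1214  0.0317]
0.55 240 [ 0.56   -0.0111  0.1545] [ 0.54   -0.1897  0.031 ]
0.57 1184 [ 0.58   -0.0085  0.2028] [ 0.56   -0.27    0.0301]
0.59 959 [ 0.6    -0.0759  0.2136] [ 0.58   -0.2827  0.0314]
0.61 465 [ 0.62   -0.0702  0.2119] [ 0.6    -0.2814  0.0344]
```

Run:
```python
from h import *
np.set_printoptions(precision=4,suppress=True)
s=np.load('side0.npz');im=s['im'];d=s['d'];p=viewer.camera_params('side');P=cloud(d,p)
print('cork',circ(colmask(im,'cork'),(306,212),.006,.045,p,True))
print('blue',circ(colmask(im,'blue'),(341,191),.030,.031,p))
print('orange',circ(colmask(im,'orange'),(206,230),.045,.031,p))
# amber: silhouette of cap and body by depth
for nm,(u0,u1,v0,v1) in dict(amber=(155,190,235,275),tin=(345,372,174,192)).items():
    Q=P[v0:v1,u0:u1];k=(Q[...,2]>.008)&(d[v0:v1,u0:u1]>0)
    for z0 in (.01,.018,.026,.034,.042,.05):
        q=Q[k&(abs(Q[...,2]-z0)<.004)]
        if len(q): print(nm,z0,len(q),q.mean(0),q.min(0),q.max(0))
```

```text
cork (array([ 0.4701, -0.1158]), np.float64(3.2154411611634264), 15)
blue (array([ 0.4482, -0.2735]), np.float64(1.1673035474865832), 7)Traceback (most recent call last):
  File "<stdin>", line 6, in <module>
  File "h.py", line 24, in circ
    c=max(cs,key=lambda c:cv2.pointPolygonTest(c,uv,True))
ValueError: max() iterable argument is empty
```

move_arm --moves "85 120 -200 0 27; 85 120 -200 0 27; 85 120 -200 0 27; 85 120 -200 0 27; 85 163 -831 0 27; 85 163 -831 0 27; 85 163 -831 0 27; 85 163 -831 0 27; 85 163 -831 0 27; 85 163 -831 0 27; 85 163 -831 0 27; 85 163 -831 0 27; 85 163 -831 0 27; 85 163 -831 0 27; 85 163 -831 0 27; 85 163 -831 0 27; 85 163 -831 0 27; 85 163 -831 0 27; 85 163 -831 0 27; 85 163 -831 0 27"

```text
clock: 1.77
tool_pos: [0.4413, -0.2447, 0.2008]
tool_rot: [[-1.0, -0.002, -0.0], [-0.002, 1.0, 0.0], [0.0, 0.0, -1.0]]
contact_force: [1.1, 0.1, -0.0]
width: 0.991
gripper_force: 0.0
```

move_arm --moves "85 0 0 -80 0; 85 0 0 -80 0; 85 0 0 -80 0;85 0 0 -80 0"

```text
clock: 2.1
tool_pos: [0.4397, -0.2411, 0.1189]
tool_rot: [[-1.0, -0.002, -0.005], [-0.002, 1.0, 0.004], [0.005, 0.004, -1.0]]
contact_force: [0.2, -0.2, 0.7]
width: 0.993
gripper_force: 0.0
```

Run:
```python
from h import *
np.set_printoptions(precision=4,suppress=True)
print(telemetry.state()['tool_pos'])
im,d,p=grab('side');P=cloud(d,p);save('side1.png',im[100:250,250:450].repeat(3,0).repeat(3,1))
im,d,p=grab('top');save('top1.png',im[180:320,280:480].repeat(4,0).repeat(4,1))
```

```text
[ 0.4397 -0.2411  0.1189]
```

View pics/side1.png

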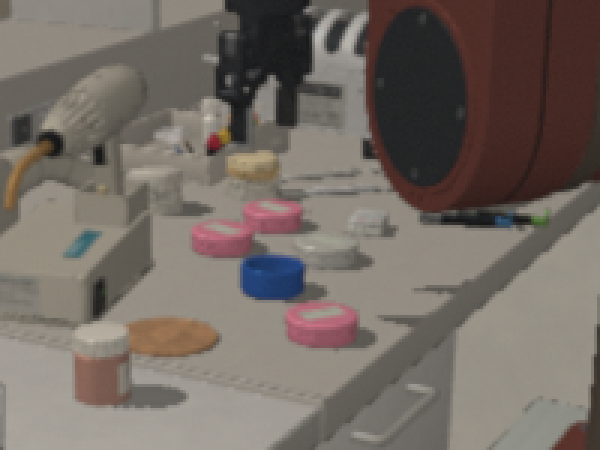

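move_arm --moves "85 5 -32 -40 0; 85 5 -32 -60 0; 85 5 -32 -80 0; 85 5 -32 -100 0; 85 5 -32 -112 0; 85 5 -32 -120 0; 85 5 -32 -120 0; 75 5 -32 -120 0; 70 5 -32 -120 0; 65 5 -32 -120 0; 60 5 -32 -120 0; 55 5 -32 -120 0; 55 5 -32 -120 0; 55 5 -32 -120 0"

```text
clock: 3.37
tool_pos: [0.4469, -0.2747, 0.0013]
tool_rot: [[-1.0, -0.002, 0.0], [-0.002, 1.0, -0.0], [-0.0, -0.0, -1.0]]
contact_force: [0.1, -0.8, -0.2]
width: 0.644
gripper_force: 0.0
```

Run:
```python
from h import *
im,d,p=grab('side');save('side2.png',im[130:230,290:410].repeat(5,0).repeat(5,1))
print(telemetry.state()['width'],telemetry.state()['tool_pos'])
```

```text
0.6443087664582374 [ 0.44679415 -0.27463246  0.00117543]
```

View pics/side2.png

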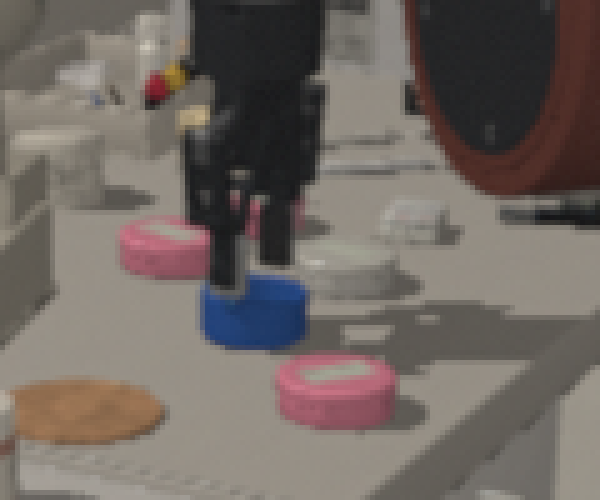

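Run:
```python
from h import *
np.set_printoptions(precision=4,suppress=True)
im,d,p=grab('side');P=cloud(d,p)
for u,vs in((335,range(176,196,2)),(345,range(174,196,2))):
    for v in vs: print(u,v,P[v,u],im[v,u])
R=np.array(p['R']);t=np.array(p['t']);K=np.array(p['mtx'])
for y in(-.247,-.302):
  for z in(0,.01,.02,.03,.04):
    c=K@(R@np.array([.447,y,z])+t);print(y,z,c[:2]/c[2])
```

```text
335 176 [ 0.4436 -0.2325  0.0784] [29 30 32]
335 178 [ 0.443  -0.2315  0.0729] [30 30 32]
335 180 [ 0.4419 -0.2296  0.0678] [31 33 35]
335 182 [ 0.4408 -0.2276  0.0627] [31 33 34]
335 184 [ 0.4421 -0.2304  0.0559] [35 36 37]
335 186 [ 0.4444 -0.2354  0.0482] [31 31 33]
335 188 [ 0.4474 -0.2415  0.0401] [89 88 87]
335 190 [ 0.4495 -0.2459  0.0325] [ 42  70 106]
335 192 [ 0.4492 -0.2455  0.0266] [ 32  60 108]
335 194 [ 0.4485 -0.2443  0.0211] [ 38  68 122]
345 174 [ 0.4461 -0.301   0.0656] [36 36 37]
345 176 [ 0.4464 -0.3019  0.0593] [35 37 37]
345 178 [ 0.4445 -0.2983  0.0545] [37 35 36]
345 180 [ 0.4452 -0.3001  0.0479] [34 36 35]
345 182 [ 0.4444 -0.2988  0.0423] [42 41 39]
345 184 [ 0.4864 -0.3866  0.0046] [137 132 125]
345 186 [ 0.4472 -0.3054  0.0277] [ 43  71 127]
345 188 [ 0.4427 -0.2963  0.0249] [ 35  67 122]
345 190 [ 0.4252 -0.2601  0.0323] [ 33  60 107]
345 192 [ 0.4212 -0.2522  0.0294] [ 31  58 103]
345 194 [ 0.4218 -0.2537  0.0229] [ 31  58 102]
-0.247 0 [335.7607 200.8164]
-0.247 0.01 [335.8261 197.5123]
-0.247 0.02 [335.8918 194.1925]
-0.247 0.03 [335.9579 190.8568]
-0.247 0.04 [336.0242 187.5052]
-0.302 0 [344.3167 195.2943]
-0.302 0.01 [344.4   192.071]
-0.302 0.02 [344.4836 188.8328]
-0.302 0.03 [344.5677 185.5796]
-0.302 0.04 [344.6521 182.3114]
```

The tips hang about 10 mm above the blue rim at (335,189), so they sit higher than the TCP figure suggested. I'll open up and go lower in steps.

move_arm --moves "85 0 0 5 0; 85 0 0 5 0; 85 0 0 5 0; 85 0 0 5 0; 85 0 0 0 0; 85 0 0 -8 0; 85 0 0 -16 0; 85 0 0 -20 0; 85 0 0 -20 0; 85 0 0 -20 0"

```text
clock: 4.3
tool_pos: [0.4463, -0.2742, -0.0197]
tool_rot: [[-1.0, -0.002, -0.001], [-0.002, 1.0, 0.001], [0.001, 0.001, -1.0]]
contact_force: [0.7, -0.3, -0.4]
width: 0.993
gripper_force: 0.0
```

```bash
cat >> h.py <<'E'
def tips(dx=.012):
    """lowest dark finger points seen by the side camera, near the TCP, split by y"""
    im,d,p=grab('side');P=cloud(d,p);T=telemetry.state()['tool_pos']
    dark=(im.max(-1)<60)&(np.ptp(im.astype(int),axis=-1)<15)&(d>0)
    for s in(1,-1):
        k=dark&(abs(P[...,0]-T[0])<dx)&(s*(P[...,1]-T[1])>.01)&(s*(P[...,1]-T[1])<.06)&(P[...,2]<T[2]+.09)
        q=P[k]; q=q[np.argsort(q[:,2])][:6]
        print('tip',s,(q.mean(0)-T).round(4) if len(q) else None, len(q))
E
python3 - <<'E'
from h import *
tips(); s=telemetry.state();print(s['tool_pos'],s['contact_force'],s['width'])
E
```

```text
tip 1 [-0.0003  0.0571  0.0557] 6
tip -1 [ 0.0004 -0.0427  0.0508] 6
[ 0.44667356 -0.27448279 -0.01920638] [ 0.08279668 -0.81430931 -0.33372124] 0.99437679772676
```

move_arm --moves "85 0 0 -6 0; 85 0 0 -12 0; 85 0 0 -12 0; 75 0 0 -12 0; 70 0 0 -12 0; 65 0 0 -12 0; 60 0 0 -12 0; 55 0 0 -12 0; 55 0 0 -12 0; 55 0 0 -12 0; 55 0 0 -12 0"

```text
clock: 5.27
tool_pos: [0.4472, -0.2749, -0.03]
tool_rot: [[-1.0, -0.003, 0.001], [-0.003, 1.0, -0.001], [-0.001, -0.001, -1.0]]
contact_force: [-2.1, 1.3, 5.0]
width: 0.713
gripper_force: 63.6
```

Run:
```python
from h import *
tips()
```

```text
tip 1 [0.0004 0.0434 0.0472] 6
tip -1 [ 0.0018 -0.0305  0.0651] 6
```

move_arm --moves "55 0 0 15 0; 55 0 0 30 0; 55 0 0 50 0; 55 5 20 50 0; 55 10 40 50 0; 55 13 60 50 0; 55 16 80 50 0; 55 19 100 50 0; 55 22 120 50 0; 55 24 140 50 0; 55 25 155 50 0; 55 25 159 50 0; 55 25 159 50 0; 55 25 159 30 0; 55 25 159 20 0; 55 25 159 20 0; 55 25 159 20 0"

```text
clock: 6.73
tool_pos: [0.4708, -0.1159, -0.0117]
tool_rot: [[-1.0, -0.002, -0.002], [-0.002, 1.0, 0.001], [0.002, 0.001, -1.0]]
contact_force: [-0.8, -0.6, -1.3]
width: 0.708
gripper_force: 65.0
```

Run:
```python
from h import *
np.set_printoptions(precision=4,suppress=True)
im,d,p=grab('top');save('top3.png',im[170:290,240:400].repeat(5,0).repeat(5,1))
im,d,p=grab('side');P=cloud(d,p);save('side3.png',im[150:250,240:360].repeat(5,0).repeat(5,1))
m=colmask(im,'blue')>0; m[:, :280]=0; m[:,335:]=0; print(P[m].max(0),P[m].min(0))
print(telemetry.state()['tool_pos'])
```

```text
[ 0.4906 -0.0767  0.0721] [ 0.4378 -0.1463  0.0266]
[ 0.472  -0.1162 -0.0105]
```

View pics/side3.png

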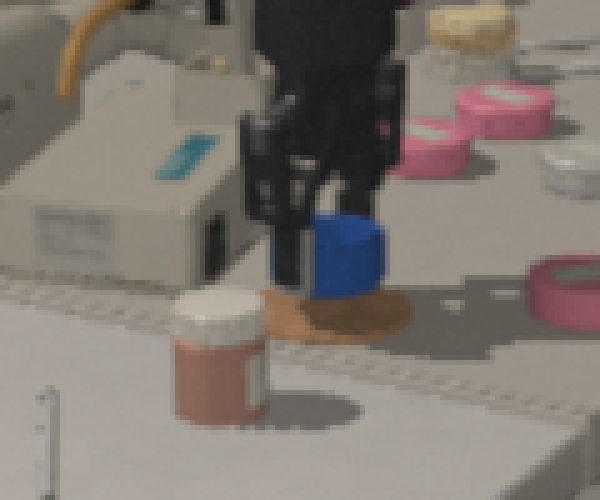

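move_arm --moves "55 0 0 -6 0; 55 0 0 -12 0; 55 0 0 -14 0; 55 0 0 -14 0; 55 0 0 -14 0"

```text
clock: 7.25
tool_pos: [0.4716, -0.1155, -0.0251]
tool_rot: [[-1.0, -0.003, -0.001], [-0.003, 1.0, 0.0], [0.001, 0.0, -1.0]]
contact_force: [0.1, -0.0, -1.2]
width: 0.71
gripper_force: 65.0
```

Run:
```python
from h import *
np.set_printoptions(precision=4,suppress=True)
for n,uv in(('top',(306,237)),('side',(310,208))):
    im,d,p=grab(n);m=colmask(im,'blue')
    if n=='side': print('pot low pts'); 
    cs,_=cv2.findContours(m,cv2.RETR_EXTERNAL,cv2.CHAIN_APPROX_NONE)
    for c in cs:
        if cv2.contourArea(c)>20: print(n,cv2.boundingRect(c),cv2.contourArea(c))
    cs,_=cv2.findContours(colmask(im,'cork'),cv2.RETR_EXTERNAL,cv2.CHAIN_APPROX_NONE)
    for c in cs:
        if cv2.contourArea(c)>40: print(n,'cork',cv2.boundingRect(c),cv2.contourArea(c))
print(telemetry.state()['tool_pos'],telemetry.state()['contact_force'])
```

```text
top (296, 239, 16, 8) 28.0
top (25, 205, 41, 20) 290.0
top (1, 187, 67, 88) 1698.0
top (70, 186, 23, 17) 137.0
top (479, 129, 25, 20) 25.5
top cork (67, 256, 10, 36) 173.0
top cork (306, 242, 15, 11) 48.0
top cork (290, 238, 14, 15) 44.5
top cork (47, 215, 18, 21) 195.5
top cork (267, 182, 33, 11) 94.0
top cork (197, 179, 24, 24) 328.0
top cork (460, 172, 24, 20) 309.0
top cork (131, 139, 35, 34) 860.5
top cork (472, 120, 29, 22) 94.0
pot low pts
side (302, 198, 14, 16) 173.0
side cork (146, 329, 46, 28) 482.0
side cork (512, 279, 20, 11) 54.0
side cork (511, 257, 27, 23) 70.5
side cork (412, 241, 99, 57) 654.5
side cork (99, 238, 44, 28) 920.5
side cork (275, 218, 18, 17) 198.0
side cork (193, 217, 27, 27) 594.0
side cork (292, 208, 30, 11) 105.5
side cork (326, 151, 17, 9) 107.0
side cork (251, 146, 17, 24) 99.5
side cork (467, 118, 64, 50) 843.0
side cork (307, 105, 13, 28) 42.5
side cork (522, 83, 29, 59) 689.5
side cork (308, 61, 50, 36) 408.0
side cork (456, 52, 55, 109) 842.0
side cork (454, 18, 13, 22) 92.5
side cork (422, 0, 17, 21) 86.5
side cork (348, 0, 112, 179) 3383.0
side cork (277, 0, 90, 105) 2243.5
[ 0.472  -0.1156 -0.0248] [ 0.3077  0.6067 -0.5251]
```

move_arm --moves "55 0 0 -1 0; 55 0 0 -2 0; 55 0 0 -2 0; 66 0 0 -2 0; 72 0 0 -2 0; 78 0 0 -1 0; 85 0 0 0 0; 85 0 0 0 0; 85 0 0 20 0; 85 0 0 50 0; 85 0 0 90 0; 85 0 0 130 0; 85 -40 40 170 0; 85 -80 80 210 0; 85 -80 120 210 0; 85 -80 160 210 0; 85 -60 200 210 0; 85 -40 240 210 0;85 -40 240 210 0"

```text
clock: 8.93
tool_pos: [0.4321, 0.1267, 0.1863]
tool_rot: [[-1.0, -0.003, 0.003], [-0.003, 1.0, 0.0], [-0.003, 0.0, -1.0]]
contact_force: [0.4, -0.4, -0.3]
width: 0.996
gripper_force: 0.0
```

Run:
```python
from h import *
np.set_printoptions(precision=4,suppress=True)
im,d,p=grab('top');P=cloud(d,p);save('top4.png',im[140:290,80:360].repeat(2,0).repeat(2,1))
print(telemetry.state()['tool_pos'])
B=colmask(im,'blue');print('blue',circ(B,(308,236),.034,.031,p))
C=colmask(im,'cork')|B; C=cv2.morphologyEx(C,cv2.MORPH_CLOSE,np.ones((5,5)))
C[:,:285]=0;C[:,330:]=0;C[:215]=0
print('cork now',circ(C,(306,237),.006,.045,p,True))
im,d,p=grab('side');save('side4.png',im)
B=colmask(im,'blue');C=colmask(im,'cork')
for n,M in(('blue',B),('cork',C|B)):
    M=M.copy();M[:,:284]=0;M[:,330:]=0;M[:185]=0;M[230:]=0
    v,u=np.nonzero(M);print(n,u.min(),u.max(),v.min(),v.max(),len(u))
K=np.array(p['mtx']);R=np.array(p['R']);t=np.array(p['t'])
def pr(X): c=K@(R@X+t); return c[:2]/c[2]
a=np.linspace(0,6.28,100)
for nm,z,r in(('cork',.006,.045),('rim',.034,.031)):
    q=np.array([pr(np.array([.469+r*np.cos(b),-.1135+r*np.sin(b),z])) for b in a]);print(nm,q.min(0),q.max(0))
```

```text
[0.4336 0.1323 0.1864]
blue (array([ 0.4694, -0.1134]), np.float64(0.27749907636952115), 8)
cork now (array([ 0.4692, -0.1132]), np.float64(1.002402941540555), 23)
blue 294 315 199 213 302
cork 284 321 199 229 502
cork [288.7265 206.1748] [322.482  218.3114]
rim [293.8682 198.2856] [317.2773 206.2884]
```

View pics/top4.png

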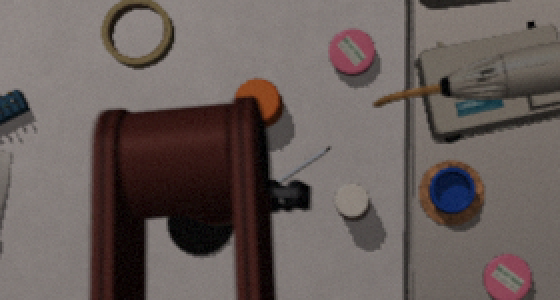

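Run:
```python
from h import *
np.set_printoptions(precision=4,suppress=True)
t=np.load('top0.npz');im=t['im'];d=t['d'];p=viewer.camera_params('top');P=cloud(d,p)
k=np.zeros(d.shape,bool);k[190:215,140:175]=1
k&=(d>0)&(P[...,2]>.02)
v,u=np.nonzero(k);print(len(u),u.min(),u.max(),v.min(),v.max())
k2=k&(P[...,2]>.044);v,u=np.nonzero(k2);print('cap',len(u),u.mean(),v.mean(),ray(u.mean(),v.mean(),.053,p),P[k2].mean(0))
s=np.load('side0.npz');im=s['im'];d=s['d'];p=viewer.camera_params('side');P=cloud(d,p)
for z0 in np.arange(.006,.056,.006):
    k=np.zeros(d.shape,bool);k[230:280,150:195]=1
    k&=(d>0)&(abs(P[...,2]-z0)<.003)&(abs(P[...,0]-.556)<.03)&(abs(P[...,1]-.295)<.03)
    if k.any():
        vv,uu=np.nonzero(k);um,vm=uu.mean(),vv.mean();print(z0,len(uu),um,uu.min(),uu.max(),vm,P[k].mean(0))
K=np.array(p['mtx']);R=np.array(p['R']);t=np.array(p['t'])
for z in(0,.02,.053):
    c=K@(R@np.array([.559,.298,z])+t);print(c[:2]/c[2])
```

```text
88 148 158 196 206
cap 33 151.42424242424244 199.06060606060606 [0.5596 0.2976 0.053 ] [0.5603 0.2986 0.0495]
0.006 107 174.26168224299064 156 194 266.5140186915888 [0.5516 0.3002 0.0043]
0.012 28 171.14285714285714 165 177 264.2142857142857 [0.5538 0.3064 0.0118]
0.018000000000000002 35 171.57142857142858 165 177 261.48571428571427 [0.5534 0.3048 0.0176]
0.024 36 170.97222222222223 165 177 258.72222222222223 [0.554  0.3051 0.0241]
0.03 42 170.66666666666666 165 177 255.76190476190476 [0.5551 0.304  0.0302]
0.036 24 170.66666666666666 166 175 253.08333333333334 [0.5561 0.3023 0.0355]
0.042 25 170.28 166 174 250.56 [0.5553 0.3034 0.0421]
0.048 29 169.89655172413794 166 174 247.55172413793105 [0.5572 0.3018 0.0479]
0.054 22 169.5 167 172 244.5 [0.5591 0.3002 0.0539]
[172.6232 267.0632]
[171.7628 258.6401]
[170.3191 244.5057]
```

move_arm --moves "85 40 40 0 0; 85 60 80 0 0; 85 80 120 0 0; 85 110 150 0 0; 85 127 164 0 0; 60 127 164 0 0; 50 127 164 -30 0; 50 127 164 -60 0; 50 127 164 -80 0; 50 127 164 -80 0; 50 127 164 -80 0; 50 127 164 -80 0"

```text
clock: 10.03
tool_pos: [0.5598, 0.2882, 0.1068]
tool_rot: [[-1.0, -0.002, 0.002], [-0.002, 1.0, 0.001], [-0.002, 0.001, -1.0]]
contact_force: [-0.3, 0.1, 0.1]
width: 0.589
gripper_force: 0.0
```

Run:
```python
from h import *
tips(.03);s=telemetry.state();print(s['tool_pos'],s['width'])
```

```text
tip 1 [-0.01    0.0129 -0.0758] 6
tip -1 [-0.0025 -0.0247  0.0375] 6
[0.56033721 0.28850416 0.10756215] 0.5867179259552529
```

move_arm --moves "50 1 8 -20 0; 50 1 8 -40 0; 50 1 8 -65 0; 50 1 8 -90 0; 50 1 8 -100 0; 50 1 8 -107 0; 50 1 8 -107 0; 50 1 8 -107 0; 40 1 8 -107 0; 30 1 8 -107 0; 24 1 8 -107 0; 18 1 8 -107 0; 12 1 8 -107 0; 12 1 8 -107 0; 12 1 8 -107 0; 12 1 8 -107 0"

```text
clock: 11.42
tool_pos: [0.5609, 0.297, -0.0004]
tool_rot: [[-1.0, -0.003, 0.002], [-0.003, 1.0, 0.001], [-0.002, 0.001, -1.0]]
contact_force: [-1.4, 1.0, 6.9]
width: 0.207
gripper_force: 53.8
```

Run:
```python
from h import *
im,d,p=grab('side');save('side5.png',im[190:290,120:240].repeat(5,0).repeat(5,1))
s=telemetry.state();print(s['tool_pos'],s['width'])
```

```text
[ 5.60873152e-01  2.97047665e-01 -3.15796778e-04] 0.20179513189552145
```

View pics/side5.png

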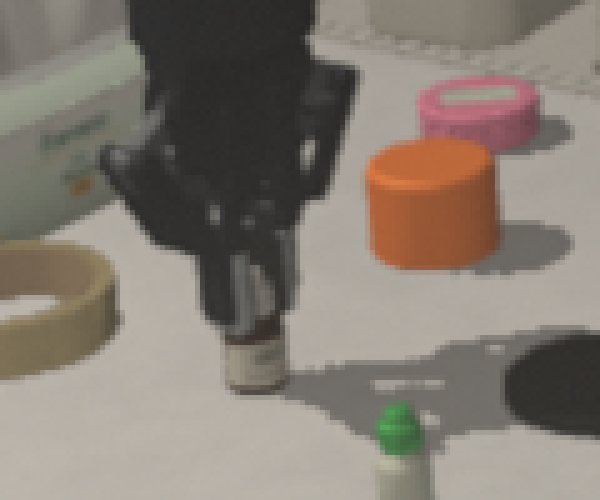

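move_arm --moves "12 0 0 10 0; 12 0 0 30 0; 12 0 0 60 0; 12 -10 -10 85 0; 12 -30 -25 100 0; 12 -50 -45 100 0; 12 -70 -70 100 0; 12 -85 -100 100 0; 12 -90 -132 100 0; 12 -90 -164 100 0; 12 -90 -196 100 0; 12 -90 -228 100 0; 12 -90 -260 100 0; 12 -90 -292 100 0; 12 -90 -324 100 0; 12 -90 -356 100 0; 12 -90 -385 100 0; 12 -90 -404 100 0; 12 -90 -412 100 0; 12 -90 -412 100 0"

```text
clock: 13.13
tool_pos: [0.4697, -0.117, 0.0985]
tool_rot: [[-1.0, 0.0, 0.0], [0.0, 1.0, -0.0], [-0.0, -0.0, -1.0]]
contact_force: [-0.9, -0.0, -0.9]
width: 0.202
gripper_force: 54.4
```

move_arm --moves "12 0 0 -20 0; 12 0 0 -35 0; 12 0 0 -45 0; 12 0 0 -45 0; 12 0 0 -45 0"

```text
clock: 13.55
tool_pos: [0.4694, -0.1145, 0.0528]
tool_rot: [[-1.0, -0.004, -0.001], [-0.004, 1.0, 0.001], [0.001, 0.001, -1.0]]
contact_force: [0.4, 0.1, -0.2]
width: 0.205
gripper_force: 54.4
```

Run:
```python
from h import *
im,d,p=grab('side');save('side6.png',im[130:250,240:380].repeat(4,0).repeat(4,1))
s=telemetry.state();print(s['tool_pos'],s['width'],s['contact_force'])
```

```text
[ 0.47009442 -0.11496271  0.05351422] 0.20273135741623968 [ 0.78790299 -0.50023321 -0.61969964]
```

View pics/side6.png

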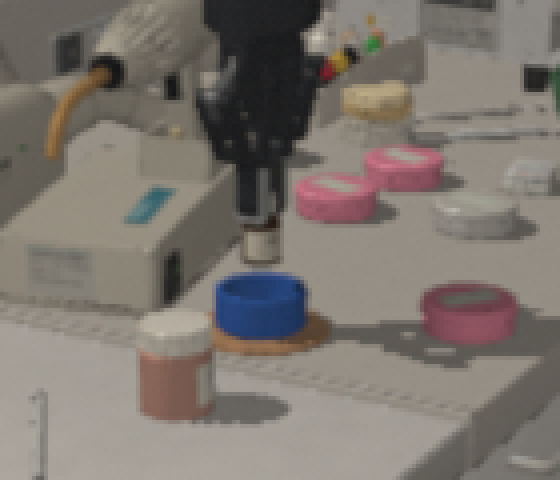

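move_arm --moves "12 1 0 -12 0; 12 1 0 -24 0; 12 1 0 -33 0; 12 1 0 -38 0; 12 1 0 -40 0; 12 1 0 -41 0; 12 1 0 -41 0; 12 1 0 -41 0"

```text
clock: 14.27
tool_pos: [0.4713, -0.1158, 0.0127]
tool_rot: [[-1.0, -0.002, 0.001], [-0.002, 1.0, -0.0], [-0.001, -0.0, -1.0]]
contact_force: [0.5, -0.5, 0.7]
width: 0.202
gripper_force: 54.4
```

move_arm --moves "12 0 0 -1 0; 12 0 0 -1 0; 12 0 0 -2 0; 12 0 0 -2 0; 12 0 0 -2 0"

```text
clock: 14.68
tool_pos: [0.4713, -0.1158, 0.0107]
tool_rot: [[-1.0, -0.002, 0.001], [-0.002, 1.0, -0.0], [-0.001, -0.0, -1.0]]
contact_force: [-0.4, 0.3, 3.9]
width: 0.205
gripper_force: 55.3
```

move_arm --moves "16 0 0 0 0; 20 0 0 0 0; 26 0 0 0 0; 34 0 0 0 0; 42 0 0 0 0; 48 0 0 0 0; 50 0 0 20 0; 50 0 0 50 0; 50 0 0 85 0; 60 0 0 125 0; 85 0 30 160 0; 85 -10 70 160 0; 85 -10 110 160 0; 85 0 150 160 0; 85 0 190 160 0; 85 0 230 160 0; 85 20 255 160 0; 85 40 255 160 0; 85 40 255 160 0"

```text
clock: 16.27
tool_pos: [0.5129, 0.1411, 0.17]
tool_rot: [[-1.0, -0.005, 0.002], [-0.005, 1.0, 0.0], [-0.002, 0.0, -1.0]]
contact_force: [0.0, -0.4, 0.6]
width: 0.993
gripper_force: 0.0
```

Run:
```python
from h import *
np.set_printoptions(precision=4,suppress=True)
s=telemetry.state();print(s['tool_pos'])
im,d,p=grab('top');P=cloud(d,p);print(im[191,209])
save('top7.png',np.vstack([im[190:270,270:350].repeat(4,0).repeat(4,1)]))
k=np.zeros(d.shape,bool);k[215:255,285:330]=1;k&=(P[...,2]>.05)&(P[...,2]<.08)&(d>0)
v,u=np.nonzero(k);print('cap',len(u),ray(u.mean(),v.mean(),.064,p),P[k].mean(0))
print('blue',circ(colmask(im,'blue'),(308,236),.034,.031,p))
im,d,p=grab('side');P=cloud(d,p)
h=cv2.cvtColor(im,cv2.COLOR_RGB2HSV);M=cv2.inRange(h,(4,150,50),(16,255,255));M[:200]=0;M[250:]=0;M[:,:185]=0;M[:,230:]=0
v,u=np.nonzero(M);print(len(u),u.min(),u.max(),v.min(),v.max())
print('orange side',circ(M,(206,230),.045,.031,p))
save('side7.png',im[180:260,150:360].repeat(3,0).repeat(3,1))
```

```text
[0.5129 0.1411 0.17  ]
[133  64  30]
cap 46 [ 0.4694 -0.1121  0.064 ] [ 0.4701 -0.1124  0.0587]
blue (array([ 0.4695, -0.1132]), np.float64(0.2795001837021182), 8)
541 194 217 218 242
orange side (array([0.5873, 0.151 ]), np.float64(1.463783785129524), 7)
```

View pics/side7.png

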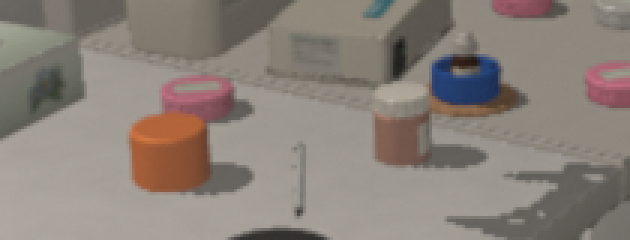

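move_arm --moves "85 30 4 -20 0; 85 60 7 -50 0; 85 76 7 -90 0; 85 76 7 -100 0; 85 76 7 -100 0; 85 76 7 -100 0"

```text
clock: 16.87
tool_pos: [0.5851, 0.1457, 0.0697]
tool_rot: [[-1.0, -0.002, -0.003], [-0.002, 1.0, -0.0], [0.003, -0.0, -1.0]]
contact_force: [0.1, 0.7, 0.4]
width: 0.995
gripper_force: 0.0
```

move_arm --moves "85 3 2 -25 0; 85 3 2 -50 0; 85 3 2 -70 0; 85 3 2 -82 0; 85 3 2 -89 0; 85 3 2 -89 0; 85 3 2 -89 0; 75 3 2 -89 0; 70 3 2 -89 0; 65 3 2 -89 0; 60 3 2 -89 0; 55 3 2 -89 0; 55 3 2 -89 0; 55 3 2 -89 0; 55 3 2 -89 0"

```text
clock: 18.12
tool_pos: [0.5909, 0.1485, -0.0172]
tool_rot: [[-1.0, -0.003, 0.002], [-0.003, 1.0, 0.0], [-0.002, 0.0, -1.0]]
contact_force: [-2.4, -1.1, 8.1]
width: 0.697
gripper_force: 63.7
```

Run:
```python
from h import *
s=telemetry.state();print(s['tool_pos'],s['width'])
```

```text
[ 0.59088343  0.14853434 -0.017204  ] 0.6973186819206991
```

move_arm --moves "55 0 0 12 0; 55 0 0 35 0; 55 0 0 65 0; 55 -15 0 95 0; 55 -40 0 110 0; 55 -70 -5 110 0; 55 -95 -20 110 0; 55 -112 -45 110 0; 55 -118 -75 110 0; 55 -118 -105 110 0; 55 -118 -135 110 0; 55 -118 -165 110 0; 55 -118 -195 110 0; 55 -118 -225 110 0; 55 -118 -248 110 0; 55 -118 -260 110 0; 55 -118 -264 110 0; 55 -118 -264 110 0; 55 -118 -264 90 0; 55 -118 -264 90 0"

```text
clock: 19.78
tool_pos: [0.4699, -0.1135, 0.0686]
tool_rot: [[-1.0, -0.003, -0.004], [-0.003, 1.0, 0.002], [0.004, 0.002, -1.0]]
contact_force: [-1.0, 0.6, -2.0]
width: 0.7
gripper_force: 65.1
```

Run:
```python
from h import *
np.set_printoptions(precision=4,suppress=True)
s=telemetry.state();print(s['tool_pos'],s['contact_force'],s['width'])
im,d,p=grab('side');P=cloud(d,p);save('side8.png',im[120:240,250:370].repeat(4,0).repeat(4,1))
h=cv2.cvtColor(im,cv2.COLOR_RGB2HSV);M=cv2.inRange(h,(4,150,50),(16,255,255));M[:150]=0;M[225:]=0;M[:,:280]=0;M[:,335:]=0
v,u=np.nonzero(M)
for r in range(v.min(),v.max()+1,2): print(r,u[v==r].min() if (v==r).any() else 0,u[v==r].max() if (v==r).any() else 0,end=' | ')
B=colmask(im,'blue')
for r in range(198,216,2):
    uu=np.nonzero(B[r,280:330])[0]; 
    if len(uu): print('\nblue',r,280+uu.min(),280+uu.max(),end='')
```

```text
[ 0.4699 -0.1135  0.0686] [-0.964   0.5835 -1.9993] 0.700199133264593
164 302 312 | 166 303 314 | 168 303 316 | 170 303 316 | 172 303 316 | 174 303 316 | 176 303 316 | 178 303 316 | 180 295 316 | 182 295 316 | 184 296 314 | 186 0 0 | 188 0 0 | 190 0 0 | 192 0 0 | 194 0 0 | 196 0 0 | 198 0 0 | 200 302 304 | 
blue 200 296 313
blue 202 294 315
blue 204 294 315
blue 206 294 315
blue 208 294 315
blue 210 295 315
blue 212 296 313
```

View pics/side8.png

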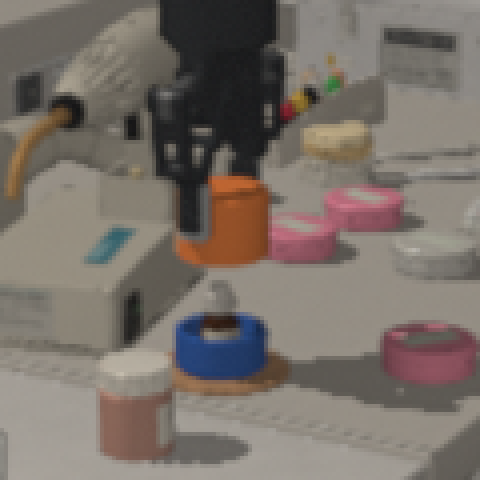

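move_arm --moves "55 0 0 -15 0; 55 0 0 -25 0; 55 0 0 -30 0; 55 0 0 -30 0; 55 0 0 -30 0; 55 0 0 -30 0; 55 0 0 -30 0"

```text
clock: 20.42
tool_pos: [0.4724, -0.1158, 0.0418]
tool_rot: [[-1.0, -0.002, 0.001], [-0.002, 1.0, -0.0], [-0.001, -0.0, -1.0]]
contact_force: [0.3, 0.8, -0.9]
width: 0.702
gripper_force: 65.1
```

Run:
```python
from h import *
np.set_printoptions(precision=4,suppress=True)
s=telemetry.state();print(s['tool_pos'],s['contact_force'],s['width'])
im,d,p=grab('side')
h=cv2.cvtColor(im,cv2.COLOR_RGB2HSV);M=cv2.inRange(h,(4,150,50),(16,255,255));M[:150]=0;M[225:]=0;M[:,:280]=0;M[:,335:]=0
B=colmask(im,'blue')
f=im.astype(float)
for n,rows,ch in(('orange',range(188,196),None),('blue',range(203,210),None)):
    for r in rows:
        m=(M if n=='orange' else B)[r]; uu=np.nonzero(m[280:335])[0]
        if len(uu): print(n,r,280+uu.min(),280+uu.max())
# subpixel: use saturation crossing
S=h[...,1].astype(float)
def edges(r,lo,hi):
    row=S[r,lo:hi];mx=row.max()*.55;i=np.nonzero(row>mx)[0];a,b=i[0],i[-1]
    f=lambda j,k:(mx-row[j])/(row[k]-row[j])
    return lo+a-1+f(a-1,a), lo+b+1-f(b+1,b)
for r in list(range(188,196))+list(range(203,210)): 
    try: e=edges(r,284,330);print(r,np.round(e,2),round(sum(e)/2,2))
    except Exception as x: print(r,x)
K=np.array(p['mtx']);R=np.array(p['R']);t=np.array(p['t'])
for X in([.4695,-.1133,.06],[.4695,-.1133,.02],[.4745,-.1133,.06],[.4695,-.1083,.06]):
    c=K@(R@np.array(X)+t);print(X,c[:2]/c[2])
```

```text
[ 0.4724 -0.1158  0.0418] [ 0.2657  0.7998 -0.934 ] 0.7016939140347557
orange 188 303 315
orange 189 302 315
orange 190 294 315
orange 191 294 315
orange 192 294 315
orange 193 295 314
orange 194 296 313
orange 195 301 309
blue 203 294 315
blue 204 294 315
blue 205 294 315
blue 206 294 315
blue 207 294 315
blue 208 294 315
blue 209 294 315
188 [301.73 316.31] 309.02
189 [293.37 316.33] 304.85
190 [292.94 316.3 ] 304.62
191 [292.94 316.27] 304.61
192 [292.96 315.94] 304.45
193 [293.45 315.57] 304.51
194 [294.54 314.43] 304.48
195 [297.77 311.51] 304.64
203 [293.62 315.66] 304.64
204 [293.65 315.49] 304.57
205 [293.68 315.45] 304.56
206 [293.66 315.43] 304.54
207 [293.66 315.41] 304.53
208 [293.56 315.55] 304.55
209 [293.53 318.66] 306.1
[0.4695, -0.1133, 0.06] [305.3419 192.9145]
[0.4695, -0.1133, 0.02] [305.3706 207.1377]
[0.4745, -0.1133, 0.06] [303.7014 192.6098]
[0.4695, -0.1083, 0.06] [304.3846 193.4532]
```

move_arm --moves "55 0 0 -8 0; 55 0 0 -15 0; 55 0 0 -20 0; 55 0 0 -23 0; 55 0 0 -23 0; 55 0 0 -24 0; 55 0 0 -24 0"

```text
clock: 21.05
tool_pos: [0.4718, -0.1156, 0.0169]
tool_rot: [[-1.0, -0.002, -0.0], [-0.002, 1.0, 0.0], [0.0, 0.0, -1.0]]
contact_force: [-0.5, -0.5, -0.9]
width: 0.698
gripper_force: 65.3
```

move_arm --moves "55 0 0 -1 0; 55 0 0 -1 0; 55 0 0 -2 0; 55 0 0 -2 0; 55 0 0 -2 0"

```text
clock: 21.47
tool_pos: [0.4721, -0.1157, 0.0168]
tool_rot: [[-1.0, -0.003, -0.0], [-0.003, 1.0, -0.0], [0.0, -0.0, -1.0]]
contact_force: [-6.4, 2.6, 14.9]
width: 0.705
gripper_force: 66.9
```

move_arm --moves "58 0 0 1 0; 62 0 0 1 0; 66 0 0 1 0; 72 0 0 1 0; 78 0 0 1 0; 85 0 0 1 0; 85 0 0 1 0; 85 0 0 15 0; 85 0 0 40 0; 85 0 0 75 0; 85 0 -20 110 0; 85 -15 -55 120 0; 85 -30 -95 120 0; 85 -30 -135 120 0; 85 -30 -175 120 0; 85 -30 -215 120 0; 85 -30 -250 120 0; 85 -30 -270 120 0; 85 -30 -270 110 0; 85 -30 -270 110 0"

```text
clock: 23.13
tool_pos: [0.4406, -0.3855, 0.1228]
tool_rot: [[-1.0, -0.0, -0.002], [-0.0, 1.0, 0.003], [0.002, 0.003, -1.0]]
contact_force: [-1.3, -0.0, -0.9]
width: 0.996
gripper_force: 0.0
```

Run:
```python
from h import *
np.set_printoptions(precision=4,suppress=True)
s=telemetry.state();print(s['tool_pos'])
im,d,p=grab('side');P=cloud(d,p);save('side9.png',im[140:230,270:420].repeat(4,0).repeat(4,1))
t,dt,pt=grab('top');Pt=cloud(dt,pt)
h=cv2.cvtColor(t,cv2.COLOR_RGB2HSV);M=cv2.inRange(h,(4,150,50),(18,255,255));M[:,:285]=0;M[:,335:]=0;M[:215]=0
print('orange top (chamfered r28)',circ(M,(307,236),.079,.0285,pt), 'edge r31 z76',circ(M,(307,236),.076,.031,pt))
H=((Pt[...,2]>.010)&(dt>0)).astype(np.uint8)*255
try: print('tin',circ(H,(406,247),.024,.032,pt))
except Exception as e: print(e)
```

```text
[ 0.4406 -0.3855  0.1228]
orange top (chamfered r28) (array([ 0.4737, -0.1145]), np.float64(2.1141977582794977), 10) edge r31 z76 (array([ 0.4714, -0.114 ]), np.float64(1.0164762263631832), 10)
tin (array([ 0.4343, -0.7085]), np.float64(3.665093303154485), 6)
```

View pics/side9.png

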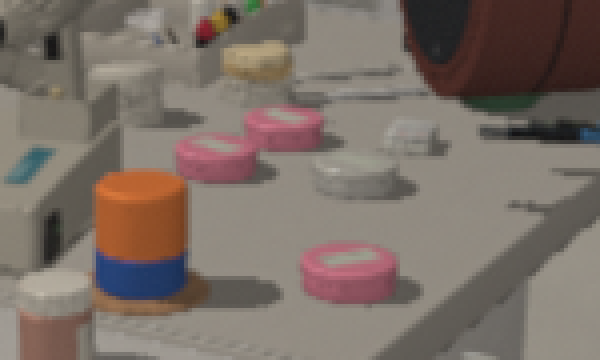

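move_arm --moves "85 1 0 -30 0; 85 1 0 -65 0; 85 1 0 -95 0; 85 1 0 -115 0; 85 1 0 -125 0; 85 1 0 -130 0; 85 1 0 -130 0; 85 1 0 -130 0"

```text
clock: 23.9
tool_pos: [0.4438, -0.386, -0.0035]
tool_rot: [[-1.0, -0.003, 0.001], [-0.003, 1.0, -0.002], [-0.001, -0.002, -1.0]]
contact_force: [-0.0, -0.0, 1.1]
width: 0.996
gripper_force: 0.0
```

Run:
```python
from h import *
s=telemetry.state();print(s['tool_pos'],s['contact_force']);tips()
```

```text
[ 0.44379689 -0.38599602 -0.00345204] [-0.02230275 -0.04017582  1.1006772 ]
tip 1 [-0.0003  0.0552  0.0548] 6
tip -1 [ 0.0013 -0.0422  0.0488] 6
```

move_arm --moves "85 -1 0 -12 0; 85 -1 0 -22 0; 85 -1 0 -27 0; 85 -1 0 -27 0; 85 -1 0 -27 0; 77 -1 0 -27 0; 72 -1 0 -27 0; 68 -1 0 -27 0; 64 -1 0 -27 0; 60 -1 0 -27 0; 56 -1 0 -27 0; 56 -1 0 -27 0; 56 -1 0 -27 0; 56 -1 0 -27 0"

```text
clock: 25.12
tool_pos: [0.4421, -0.3862, -0.0306]
tool_rot: [[-1.0, -0.003, 0.001], [-0.003, 1.0, -0.001], [-0.001, -0.001, -1.0]]
contact_force: [-2.9, 0.8, 7.0]
width: 0.715
gripper_force: 63.2
```

Run:
```python
from h import *
s=telemetry.state();print(s['tool_pos'],s['contact_force'],s['width'])
```

```text
[ 0.44214156 -0.386221   -0.03062072] [-2.90283176  0.80747941  6.97226611] 0.7153658469848255
```

move_arm --moves "56 0 0 12 0; 56 0 0 35 0; 56 0 0 65 0; 56 0 0 95 0; 56 0 15 115 0; 56 5 40 120 0; 56 10 70 120 0; 56 15 100 120 0; 56 20 130 120 0; 56 25 160 120 0; 56 28 190 120 0; 56 30 220 120 0; 56 30 245 120 0; 56 30 262 120 0; 56 30 270 120 0; 56 30 270 110 0; 56 30 270 95 0; 56 30 270 90 0; 56 30 270 90 0; 56 30 270 90 0"

```text
clock: 26.78
tool_pos: [0.4714, -0.1163, 0.0576]
tool_rot: [[-1.0, -0.001, -0.001], [-0.001, 1.0, 0.0], [0.001, 0.0, -1.0]]
contact_force: [-0.0, -0.0, -1.0]
width: 0.713
gripper_force: 65.1
```

Run:
```python
from h import *
s=telemetry.state();print(s['tool_pos'],s['contact_force'],s['width'])
im,d,p=grab('side');save('side10.png',im[110:230,250:370].repeat(5,0).repeat(5,1))
```

```text
[ 0.47138536 -0.11630585  0.05764939] [-0.04561595 -0.03921415 -1.04393608] 0.7134841229151547
```

View pics/side10.png

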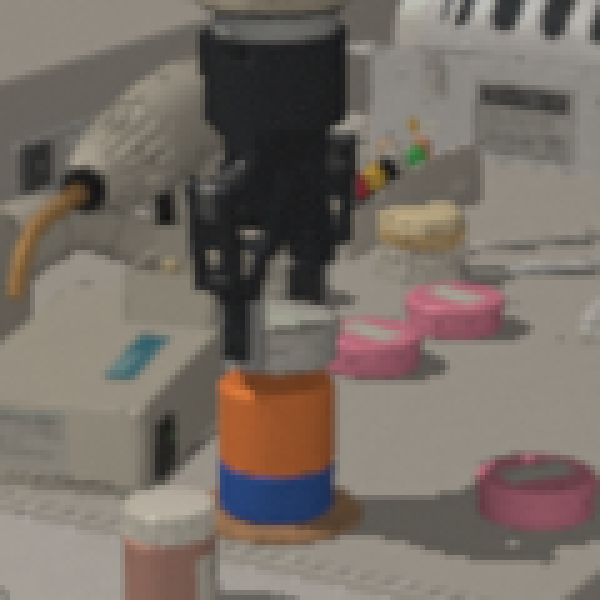

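move_arm --moves "56 1.5 0.5 -3 0; 56 1.5 0.5 -6 0; 56 1.5 0.5 -8 0; 56 1.5 0.5 -8 0; 56 1.5 0.5 -8 0; 56 1.5 0.5 -8 0"

```text
clock: 27.33
tool_pos: [0.4734, -0.1151, 0.0502]
tool_rot: [[-1.0, -0.003, 0.0], [-0.003, 1.0, -0.0], [-0.0, -0.0, -1.0]]
contact_force: [-0.3, 0.4, -1.1]
width: 0.716
gripper_force: 65.1
```

Run:
```python
from h import *
s=telemetry.state();print(s['tool_pos'],s['contact_force'])
im,d,p=grab('side');P=cloud(d,p)
print([tuple(im[182,u]) for u in range(312,324)]) 
for r in (179,181,183): print(r,[int(im[r,u].sum()) for u in range(305,324)])
for r in (195,200): print(r,[int(np.ptp(im[r,u])) for u in range(305,324)],[int(np.ptp(im[r,u])) for u in range(288,298)])
```

```text
[ 0.47336139 -0.11511433  0.05017057] [-0.25236165  0.42950799 -1.09564807]
[(np.uint8(112), np.uint8(109), np.uint8(102)), (np.uint8(109), np.uint8(106), np.uint8(100)), (np.uint8(103), np.uint8(100), np.uint8(95)), (np.uint8(98), np.uint8(95), np.uint8(89)), (np.uint8(124), np.uint8(90), np.uint8(94)), (np.uint8(158), np.uint8(92), np.uint8(105)), (np.uint8(156), np.uint8(90), np.uint8(103)), (np.uint8(141), np.uint8(82), np.uint8(94)), (np.uint8(141), np.uint8(82), np.uint8(94)), (np.uint8(146), np.uint8(86), np.uint8(98)), (np.uint8(152), np.uint8(90), np.uint8(101)), (np.uint8(148), np.uint8(87), np.uint8(99))]
179 [277, 285, 340, 376, 352, 354, 315, 309, 305, 300, 286, 305, 370, 402, 410, 427, 419, 416, 411]
181 [353, 351, 350, 345, 338, 330, 324, 317, 307, 298, 277, 288, 334, 355, 335, 329, 331, 339, 347]
183 [358, 359, 361, 356, 349, 337, 333, 325, 315, 299, 279, 305, 351, 349, 335, 334, 331, 330, 330]
195 [107, 107, 107, 105, 105, 104, 103, 101, 97, 95, 88, 60, 28, 17, 16, 16, 17, 16, 17] [13, 13, 13, 12, 15, 52, 107, 126, 125, 126]
200 [109, 106, 106, 106, 104, 103, 101, 99, 96, 93, 84, 57, 27, 16, 15, 16, 17, 18, 17] [11, 13, 16, 16, 17, 41, 102, 126, 125, 125]
```

move_arm --moves "56 -0.5 -0.5 -2 0; 56 -0.5 -0.5 -3 0; 56 -0.5 -0.5 -4 0; 56 -0.5 -0.5 -4 0; 56 -0.5 -0.5 -4 0"

```text
clock: 27.8
tool_pos: [0.4729, -0.1157, 0.0464]
tool_rot: [[-1.0, -0.002, 0.0], [-0.002, 1.0, -0.0], [-0.0, -0.0, -1.0]]
contact_force: [-1.8, 0.9, 3.0]
width: 0.714
gripper_force: 65.4
```

Contact at the expected height. Releasing gently and retreating.

move_arm --moves "58 0 0 0 0; 62 0 0 0 0; 64 0 0 0 0; 66 0 0 0 0; 68 0 0 0 0; 72 0 0 0 0; 78 0 0 0 0; 85 0 0 0 0; 85 0 0 0 0; 85 0 0 15 0; 85 0 0 40 0; 85 0 0 75 0; 85 0 -20 110 0; 85 -15 -55 120 0; 85 -30 -95 120 0; 85 -30 -135 120 0; 85 -30 -175 120 0; 85 -30 -215 120 0; 85 -30 -250 120 0; 85 -30 -250 120 0"

```text
clock: 29.47
tool_pos: [0.4418, -0.3717, 0.166]
tool_rot: [[-1.0, 0.002, 0.0], [0.002, 1.0, -0.003], [-0.0, -0.003, -1.0]]
contact_force: [-1.3, 0.2, -0.2]
width: 0.998
gripper_force: 0.0
```

Run:
```python
from h import *
np.set_printoptions(precision=4,suppress=True)
s=telemetry.state();print(s['tool_pos'],s['contact_force'])
im,d,p=grab('side')
t,dt,pt=grab('top');Pt=cloud(dt,pt)
k=np.zeros(dt.shape,bool);k[205:265,280:335]=1
H=((Pt[...,2]>.085)&(Pt[...,2]<.12)&(dt>0)&k).astype(np.uint8)*255
print('tin',circ(H,(307,233),.101,.032,pt),np.median(Pt[...,2][H>0]))
save('final.png',np.hstack([im[140:240,260:360].repeat(4,0).repeat(4,1),t[190:290,260:360].repeat(4,0).repeat(4,1)]))
```

```text
[ 0.4418 -0.3717  0.166 ] [-1.3251  0.2377 -0.2185]
tin (array([ 0.4705, -0.1123]), np.float64(0.5802219621374659), 10) 0.0999570484323439
```

View pics/final.png

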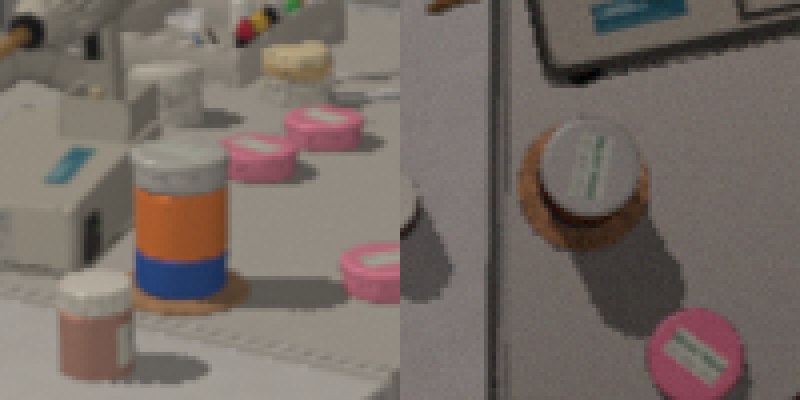

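The stack stands square and complete: blue, orange, then the grey tin lid up, on the cork. The tin is centred within about 1.5 mm and the robot is clear, so I'm handing in.

```bash
python3 -c "
from plant import robot
print(robot.close_job())"
```

```text
the job is handed in; nothing more can be done
None
```

The stack is built on the cork pad in the order asked, and the job is handed in at about 30 s on the robot's clock: blue pot, amber bottle inside, orange cover, then the grey tin lid up, centred within about 1.5 mm, with the green-capped bottle and powder jar left alone.

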